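Hold the dish clamp's sprung arm open

ROBOT

A 7-joint arm with a two-finger parallel gripper is mounted at the origin on a cart in front of the work surface, level with it; the furniture and walls round the work are solid. World frame = base frame: x ahead of the robot, y to its left, z up, the work surface at z = 0. Lengths are in m, angles in rad, forces in N, time in s.
With the tool pointing down it reaches from about 0.425 to 1.025 m from the base axis. Payload 3.6 kg.
Tool frame: the origin (TCP) lies midway between the tips of the shut fingers; the grasp point (between the pads) lies 19 mm behind it; z points along the fingers, y is the line along which they close (so a half turn about z gives the same grasp; the last joint's range is limited). The gripper opens to 85 mm and grips with 20 to 120 N. Pads are 22 mm wide; open, the fingers measure 114 mm over their backs; the gripper's body (76 mm by 85 mm) begins 54 mm behind the grasp point. The pads swing forward as they close: fully open they stand 13 mm farther back than shut.
Start: joints at [1.206, 0.591, 0.048, 1.609, -0.033, 0.943, -0.034], TCP at [0.194, -0.699, 0.231] pointing down, gripper open.
Joint ranges: [-2.69, 2.69], [-0.47, 2.24], [-1.27, 1.36], [0.19, 2.51], [-1.53, 4.68], [0.08, 2.07], [-3.09, 3.09]. Speed limits (rad/s): [2.57, 2.57, 3.14, 3.14, 3.14, 3.14, 3.14].

INTERFACE

Orientations are given as a rotation vector (axis times angle).
In Python, from station import ctrl, viewer gives the robot as it stands. The module is installed in compiled form; this text tells all that it offers.
- The arm moves only by the tool move_arm, never from a script. Its argument "deltas" is a list of rows, each an object of numbers: "gripper": the closure, from 0 (fully open) to 1 (shut); "tx", "ty", "tz": the shift along the tool's x, y, z in units of 60 mm (1.0 is 60 mm); "wx", "wy", "wz": the turn, a rotation vector about the tool's x, y, z in units of 5 degrees (1.0 is 5 degrees). In form: [{"gripper": .., "tx": .., "ty": .., "tz": .., "wx": .., "wy": .., "wz": ..}, ...]. A call has 1 to 10 rows; each row is the pose to reach, as a shift and turn from the pose commanded when the call began, along the tool's axes at that moment; what a row does not reach only later rows make up. A row lasts 1/8 s, in which the tool goes at most 62.5 mm and 10.7 degrees, less where a joint would pass 70% of its speed; a pose out of reach is approached as far as the arm can. A call with a gripper value outside its range is refused whole. The fingers move at their own pace and stop on an object; "newtons" is the grip in N (left out, the last holds). Time passes only in rows, so rows that repeat a pose let the fingers close. It gives the time, the measured TCP pose, the force, the opening and the grip force at its end, in the units of the state.
- ctrl.observe(): the state, without advancing time (a new reading comes with each control period).
- viewer.get_image(name): name is "side" or "top"; returns (picture, depth): 480x640x3 uint8, red, green, blue; 480x640 float32, m along the optical axis (not along the pixel's ray), 0 where there is no reading.
- viewer.get_calibration(name): a dict with "camera_matrix" (3x3 intrinsics, pixels), "R" (3x3) and "t" (3): a world point X has camera coordinates R X + t. Camera axes: x right, y down, z forward; pixel columns grow to the right and rows downward; lengths in m; the calibration is good to about 2 mm. A picture is of the moment at which its call begins. get_calibration takes no time and is no camera call.
- ctrl.hand_in(): hands the job in; it is judged then, once.
Trained networks look in the newest picture that a camera, given by its name, has taken for a name from the list of things; names that differ only in an ending like _2 or _b are one class to them, and where a whole thing is asked for, a point or a joint stands for the part that bears it (a point fixed in the world has none). Each returns a list of dicts, best first, with "score" (0 to 1); they miss things now and then, are a little off and sometimes report something else, mostly with a low value. They report only what shows in the picture. A call takes as long as a camera call. They do not tell look-alikes from the thing itself.
- viewer.find_in(camera, target): "pixel" ([column, row] in pixels, amid what is visible of it).
The state is a dict: "time": time; "joints": joint angles; "joint_velocities": joint speeds; "joint_torque": joint torques, N m; "tcp_pos": TCP position; "eef_rot": TCP orientation; "ft_force": force on the tool from outside, world axes, zero at the start; "wrist_torque": the same for the moment, N m; "gripper_width": finger opening in m; "gripper_force": force on a finger pad.
Only numpy, scipy, OpenCV 4.12 (cv2) and the standard library are available. Lean on these libraries where they do the work, as an engineer would, in place of code of your own. Each camera call takes 0.05 s, during which the arm holds its last target. There are 200 camera calls.

TASK

On the bench a blue dish clamp holds a culture dish with a sprung arm that carries an upright red post. Using the post, gently swing the arm away from the dish against its spring, all the way to its rubber stop, and finish while still holding it there, so that a colleague can lift the dish out; never squeeze or press the arm with more than about 50 N in all, and do not let it snap back. Do not touch the dish and leave everything else where it stands.

Things in the scene. Friction and masses are not known exactly. Their poses are not given: they have to be found in the camera images.
- dish_clamp: Blue base plate, 112 x 128 mm, top 12 mm above the bench, fixed. Origin on the bench under the closed arm, 42 mm from the post; x runs along the closed arm from post to pivot, y away from the dish (to where the arm opens), z up. In its frame (mm): pivot (43, 0), dish centre (0, -33), two steel pins 26 high at (+-19, -60), stop pin with black rubber sleeve, 29 high, at (27, 43).
- pivot (a point): A point on the arm's vertical pivot axis, 55 mm above the bench, at the height of post. The pivot hardware itself ends 39 mm above the bench.
- post (a point): Middle of the upright red post (13 mm diameter, red from 26 to 78 mm above the bench) at the free end of the aluminium arm, 85 mm from the pivot axis; the point is 55 mm above the bench. The arm (bar 10 mm wide, 16 to 24 mm above the bench) swings level about the pivot.
- clamp_arm (a joint): Angle of the sprung arm (rad): 0 pressing on the dish, growing as it swings away (clockwise from above: the post starts along the clamp's +y, then curves to +x), 1.00 at the rubber stop. Its spring needs about 1.9 N at the post when closed, 5.6 N at the stop, and returns it when let go.
- nest (a point): The place of the dish's centre on the clamp's base plate, on the plate's top face, 12 mm above the bench.
- dish: Low round culture dish with pale pink medium, 57 mm in diameter, 12 mm high, loose, lying in the clamp between the arm and two pins; origin at the centre of its underside (12 mm above the bench), so that its top is 24 mm above the bench.
- tape: Bystander: roll of beige tape lying flat, 80 mm in diameter, 19 mm high; origin at the centre of its underside.
- timer: Bystander: white lab timer with blue and red keys, 56 x 72 x 25 mm; origin at the centre of its underside.
- counter: Bystander: round grey hand tally counter, 51 x 45 x 20 mm; origin at the centre of its underside.
- bottle_red: Bystander: clear reagent bottle with red label band and white cap, 52 mm in diameter, 105 mm high; origin at the centre of its underside.
- black_marker: Bystander: black felt pen lying flat, 134 x 12 x 12 mm; origin under its middle.
Mind the look-alikes: they are no part of the job. Of the things that look like the dish, the larger one is meant.

How it is judged:
On the way:
1. the arm is swung clear of the dish by the robot (value of joint clamp_arm above 0.4 rad and contact force between anything else and clamp_arm above 0.5 N), for 0.1 s.
At the end, for the whole second after the job is handed in: The robot still holds the sprung arm (contact of at least 1.5 N) at its open stop: at 0.90 rad or more of 1.00, at rest; the dish lies flat in its place on the clamp within 8 mm (value of joint clamp_arm above 0.9 rad and velocity of joint clamp_arm between -0.2 and 0.2 rad/s and contact force between any of the fingers, the arm and clamp_arm above 1.5 N and horizontal distance between dish and nest below 0.008 m and z of dish in the frame of dish_clamp below 0.015 m and angle between dish's own z axis and vertical below 0.1 rad); the arm keeps its last pose, push and grip.
It fails at once if the arm is squeezed or pressed with more than 60 N in all (contact force between any of the fingers, the arm and clamp_arm above 60 N).
It fails at once if the arm is let go and snaps back (faster than 4 rad/s) (velocity of joint clamp_arm below -4 rad/s).
It fails at once if the dish is touched by the robot or shifted by more than 10 mm (contact force between any of the fingers, the arm and dish above 1 N or distance of dish from where it was at the start of the episode above 0.01 m).
It fails at once if a bystander is moved by more than 20 mm (distance of any of tape, timer, counter, bottle_red, black_marker from where it was at the start of the episode above 0.02 m).
It also fails if it takes over 35 s, if anything falls off the work surface, if the arm or the gripper's body presses on something with over 40 N, if the wrist force passes 120 N, or if a joint passes its speed limit or range.

## Working session

There is one attempt and no reset: what is moved stays moved. The work goes in short steps, Python scripts to look and compute and a tool call to move; the robot and the scene stay as the last step left them, time stands still between calls to the robot, and variables do not carry over. Pictures are saved under pics/ and viewed, at most 10 in all, crops included, and the job is handed in when it is done.

Besides the shell and the picture viewer there is one more tool, called by a JSON object that holds its "fn" and its "kwargs". move_arm: Moves the arm, as the interface text tells. Its arguments: {"type":"object","properties":{"deltas":{"type":"array","items":{"type":"object","properties":{"gripper":{"type":"number"},"tx":{"type":"number"},"ty":{"type":"number"},"tz":{"type":"number"},"wx":{"type":"number"},"wy":{"type":"number"},"wz":{"type":"number"}}}},"newtons":{"type":"number"}},"required":["deltas"]}

```bash
mkdir -p pics; cat > h.py <<'E'
import numpy as np, cv2
from station import ctrl, viewer
def world(cam,px,depth,z=None):
    c=viewer.get_calibration(cam);K=np.array(c["camera_matrix"]);R=np.array(c["R"]);t=np.array(c["t"])
    ray=np.linalg.inv(K)@[px[0],px[1],1.]
    if z is not None:
        o=-R.T@t;d=R.T@ray;return o+d*(z-o[2])/d[2]
    d=depth[int(round(px[1])),int(round(px[0]))]
    return R.T@(ray*d-t)
E
python3 - <<'E'
from h import *
s=ctrl.observe();print({k:np.round(v,3).tolist() for k,v in s.items()})
for cam in ["top","side"]:
    im,d=viewer.get_image(cam);cv2.imwrite(f"pics/{cam}0.png",im[...,::-1]);np.save(cam+"0.npy",d)
    for n in ["dish_clamp","post","pivot","clamp_arm","dish","bottle_red","tape","timer","counter","black_marker"]:
        for r in viewer.find_in(cam,n)[:3]:
            print(cam,n,np.round(r["pixel"]),round(r["score"],2),np.round(world(cam,r["pixel"],d),3))
E
```

```text
{'time': 0.0, 'joints': [1.206, 0.592, 0.048, 1.61, -0.033, 0.943, -0.034], 'joint_velocities': [-0.0, 0.001, -0.001, 0.001, -0.001, -0.0, -0.001], 'joint_torque': [-0.001, -54.87, 1.546, -19.812, 0.009, 0.009, -0.0], 'tcp_pos': [0.194, -0.698, 0.23], 'eef_rot': [-3.111, -0.424, 0.001], 'ft_force': [0.019, -0.592, 0.509], 'wrist_torque': [-0.015, -0.038, 0.028], 'gripper_force': 0.0, 'gripper_width': 0.086}
top dish_clamp [394. 232.] 0.58 [ 0.53  -0.372  0.02 ]
top post [401. 236.] 0.51 [ 0.52  -0.388  0.025]
top pivot [396. 229.] 0.96 [ 0.538 -0.378  0.026]
top clamp_arm [392. 229.] 0.61 [ 0.538 -0.37   0.02 ]
top dish [457. 242.] 0.7 [ 0.505 -0.522  0.006]
top dish [402. 218.] 0.68 [ 0.563 -0.392  0.024]
top bottle_red [158. 235.] 0.76 [0.529 0.161 0.08 ]
top tape [300. 255.] 0.98 [ 0.486 -0.151 -0.005]
top timer [214. 258.] 0.84 [0.483 0.044 0.027]
top counter [257. 265.] 0.67 [ 0.463 -0.052  0.023]
top black_marker [493. 246.] 0.53 [ 0.495 -0.608  0.001]
top black_marker [400. 219.] 0.26 [ 0.562 -0.39   0.018]
side dish_clamp [326. 310.] 0.67 [ 0.529 -0.4    0.014]
side post [324. 299.] 0.82 [ 0.53  -0.372  0.025]
side pivot [324. 310.] 0.78 [ 0.525 -0.396  0.012]
side clamp_arm [325. 300.] 0.62 [ 0.533 -0.376  0.024]
side dish [325. 348.] 0.67 [ 0.496 -0.524  0.012]
side dish [341. 307.] 0.64 [ 0.562 -0.411  0.024]
side bottle_red [287. 202.] 0.75 [0.531 0.146 0.069]
side bottle_red [282. 246.] 0.67 [ 0.475 -0.072  0.022]
side tape [288. 265.] 0.58 [ 0.474 -0.183  0.019]
side tape [324. 307.] 0.24 [ 0.528 -0.388  0.014]
side timer [279. 231.] 0.67 [0.482 0.025 0.023]
side timer [289. 201.] 0.66 [0.538 0.146 0.071]
side timer [328. 308.] 0.39 [ 0.532 -0.408  0.023]
side counter [279. 245.] 0.7 [ 0.467 -0.061  0.02 ]
side counter [321. 299.] 0.47 [ 0.527 -0.352  0.013]
side black_marker [332. 379.] 0.67 [ 0.489 -0.61   0.009]
```

```bash
ls pics
```

```text
side0.png
top0.png
```

```bash
python3 - <<'E'
import cv2,numpy as np
a=cv2.imread("pics/top0.png")[170:290,340:500];b=cv2.imread("pics/side0.png")[260:380,260:420]
cv2.imwrite("pics/c.png",np.vstack([cv2.resize(x[:, :],(780,300) if 0 else (400,300),interpolation=cv2.INTER_CUBIC) for x in (a,b)]) if 0 else np.hstack([cv2.resize(a,None,fx=2.5,fy=2.5,interpolation=2),cv2.resize(b,None,fx=2.5,fy=2.5,interpolation=2)]))
E
```

```text
(no output)
```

View pics/c.png

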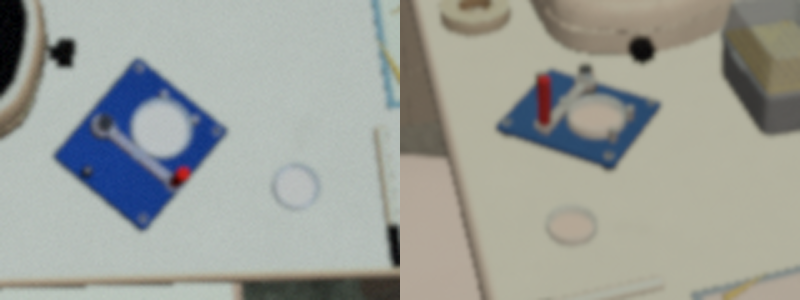

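View pics/top0.png

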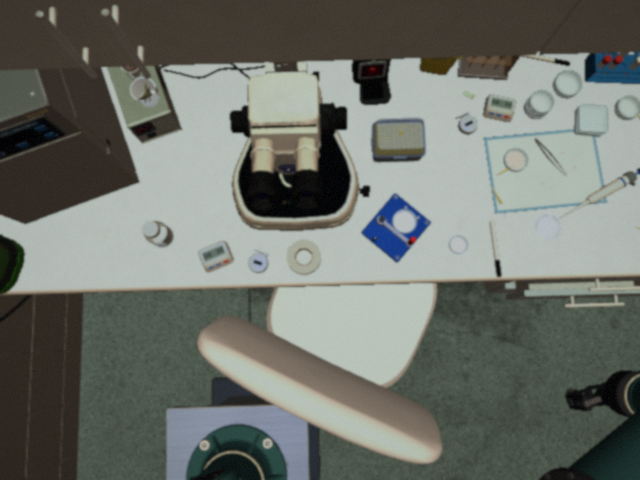

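The candidates for the dish are two: one in the clamp at top (404,218), which is the larger, and a loose smaller one at (458,243). Post-like: only the red post at (413,240), with the pivot at (381,220). The crop confirms the red post at the arm's lower-right end and the stop pin at the lower left. Next I'll measure the post and pivot, and check the height of the chair.

```bash
python3 - <<'E'
from h import *
for cam in ["top","side"]:
    im=cv2.imread(f"pics/{cam}0.png").astype(int);b,g,r=im[...,0],im[...,1],im[...,2]
    m=(r>110)&(g<70)&(b<90)
    n,l,st,c=cv2.connectedComponentsWithStats(m.astype(np.uint8))
    for i in range(1,n):
        if st[i,4]>5: print(cam,st[i],c[i].round(1))
d=np.load("top0.npy")
P=world("top",(413,238),d,.078);print("post guess",P, "z55..",world("top",(413,240),d,.055))
V=world("top",(381,220),d,.039);print("pivot",V,np.linalg.norm((P-V)[:2]))
D=world("top",(404.5,221),d,.02);print("dish",D)
for p in [(230,340),(320,390),(400,440),(425,440),(350,310),(410,300),(300,80),(270,170),(400,138),(365,190),(420,20),(590,395),(610,420)]:
    print(p,world("top",p,d).round(2))
c=viewer.get_calibration("side");print(-np.array(c["R"]).T@c["t"])
E
```

```text
top [605  56   6   5  24] [607.7  58. ]
top [616  56   6   6  27] [618.8  58.4]
top [411 237   5   6  20] [412.8 239. ]
side [569 254   8   7  42] [572.7 256.7]
side [315 290   5   5  16] [317.1 292. ]
side [317 305   3   5   7] [318.4 307.4]
post guess [ 0.50650533 -0.40701713  0.078     ] z55.. [ 0.50560049 -0.41058846  0.055     ]
pivot [ 0.5569348  -0.34207595  0.039     ] 0.08222218997390787
dish [ 0.55661   -0.3989867  0.02     ]
(230, 340) [ 0.3  -0.02  0.2 ]
(320, 390) [ 0.2  -0.19  0.22]
(400, 440) [ 0.1  -0.34  0.24]
(425, 440) [ 0.1  -0.39  0.21]
(350, 310) [ 0.36 -0.28 -0.24]
(410, 300) [ 0.39 -0.44 -0.25]
(300, 80) [ 0.71 -0.17  0.47]
(270, 170) [ 0.56 -0.12  0.47]
(400, 138) [ 0.74 -0.39  0.09]
(365, 190) [ 0.63 -0.31  0.04]
(420, 20) [ 0.69 -0.33  0.67]
(590, 395) [ 0.18 -0.66  0.31]
(610, 420) [-0.02 -1.19 -0.74]
[ 0.33151944 -1.21227046  0.64843637]
```

View pics/side0.png

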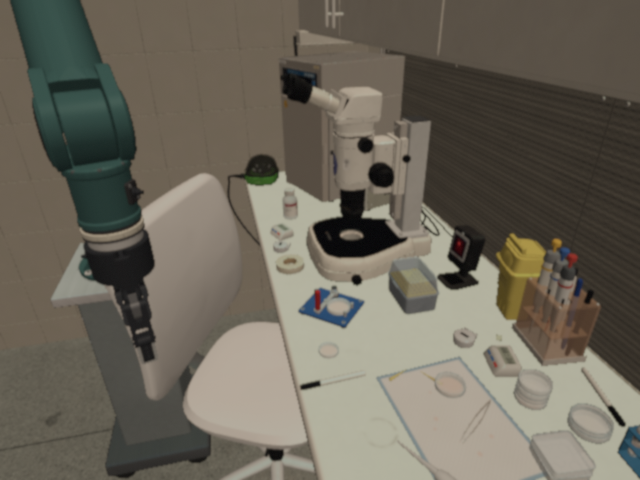

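The side view shows the post at (318,298) and the chair back (z about 0.24) well clear of the path. The post is at about (0.5055, -0.408) and the pivot at (0.557, -0.342), which fits the dish position. The plan is to cage the post loosely between half-open fingers and turn with it as it swings. First I'll go above the post.

{"fn": "move_arm", "kwargs": {"deltas": [{"gripper":0.4,"tx":0.63,"ty":-0.33,"tz":0.0,"wz":-0.73},{"gripper":0.4,"tx":1.26,"ty":-0.66,"tz":0.0,"wz":-1.46},{"gripper":0.4,"tx":1.9,"ty":-0.98,"tz":0.0,"wz":-2.2},{"gripper":0.4,"tx":2.5,"ty":-1.3,"tz":0.0,"wz":-2.9},{"gripper":0.4,"tx":3.15,"ty":-1.64,"tz":0.0,"wz":-3.65},{"gripper":0.4,"tx":3.8,"ty":-1.97,"tz":0.1,"wz":-4.4},{"gripper":0.4,"tx":4.4,"ty":-2.3,"tz":0.2,"wz":-5.1},{"gripper":0.4,"tx":5.04,"ty":-2.62,"tz":0.3,"wz":-5.84},{"gripper":0.4,"tx":5.67,"ty":-2.95,"tz":0.4,"wz":-6.57},{"gripper":0.4,"tx":6.3,"ty":-3.27,"tz":0.5,"wz":-7.3}]}}

```text
validation failed for argument at $.de...
```

{"fn": "move_arm", "kwargs": {"deltas": [{"gripper":0.4,"tz":0.4},{"gripper":0.4,"tz":0.8},{"gripper":0.4,"tz":1.0},{"gripper":0.4,"tz":1.0}]}}

```text
validation failed for argument at $.de...
```

```bash
cat > look.py <<'E'
import sys
from h import *
s=ctrl.observe();print({k:np.round(s[k],3).tolist() for k in("time","tcp_pos","eef_rot","ft_force","gripper_width","joints")})
ims=[]
for cam,(r,c) in {"top":(170,340),"side":(220,240)}.items():
    im,d=viewer.get_image(cam);ims.append(cv2.resize(im[r:r+130,c:c+130,::-1],None,fx=3,fy=3,interpolation=2))
cv2.imwrite(f"pics/{sys.argv[1]}.png",np.hstack(ims))
E
python3 look.py above
```

```text
{'time': 1.1, 'tcp_pos': [0.194, -0.699, 0.231], 'eef_rot': [3.113, 0.424, -0.0], 'ft_force': [0.387, 0.47, -0.208], 'gripper_width': 0.085, 'joints': [1.206, 0.591, 0.048, 1.608, -0.033, 0.943, -0.034]}
```

View pics/above.png

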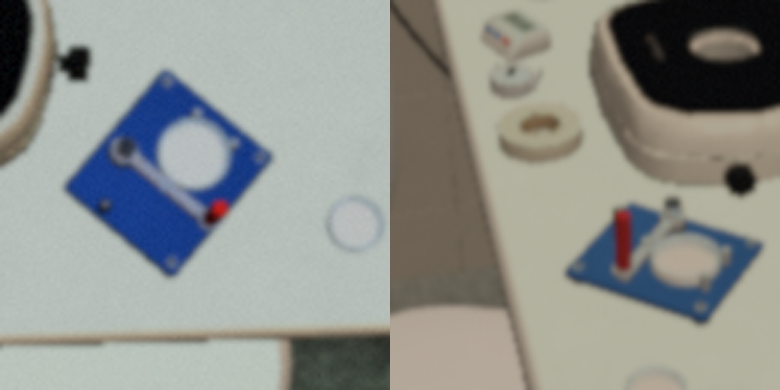

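The arm did not move, because both calls were refused. I'll try again with every field filled in.

{"fn": "move_arm", "kwargs": {"deltas": [{"gripper":0.4,"tx":0.63,"ty":-0.33,"tz":0.0,"wx":0,"wy":0,"wz":-0.73},{"gripper":0.4,"tx":1.26,"ty":-0.66,"tz":0.0,"wx":0,"wy":0,"wz":-1.46},{"gripper":0.4,"tx":1.9,"ty":-0.98,"tz":0.0,"wx":0,"wy":0,"wz":-2.2},{"gripper":0.4,"tx":2.5,"ty":-1.3,"tz":0.0,"wx":0,"wy":0,"wz":-2.9},{"gripper":0.4,"tx":3.15,"ty":-1.64,"tz":0.0,"wx":0,"wy":0,"wz":-3.65},{"gripper":0.4,"tx":3.8,"ty":-1.97,"tz":0.1,"wx":0,"wy":0,"wz":-4.4},{"gripper":0.4,"tx":4.4,"ty":-2.3,"tz":0.2,"wx":0,"wy":0,"wz":-5.1},{"gripper":0.4,"tx":5.04,"ty":-2.62,"tz":0.3,"wx":0,"wy":0,"wz":-5.84},{"gripper":0.4,"tx":5.67,"ty":-2.95,"tz":0.4,"wx":0,"wy":0,"wz":-6.57},{"gripper":0.4,"tx":6.3,"ty":-3.27,"tz":0.5,"wx":0,"wy":0,"wz":-7.3}]}}

```text
time: 2.45
tcp_pos: [0.5067, -0.4076, 0.2013]
eef_rot: [2.822, 1.38, 0.0]
ft_force: [-0.1, -0.2, 1.1]
gripper_width: 0.0506
gripper_force: 0.0
```

{"fn": "move_arm", "kwargs": {"deltas": [{"gripper":0.4,"tx":0,"ty":0,"tz":0.5,"wx":0,"wy":0,"wz":0},{"gripper":0.4,"tx":0,"ty":0,"tz":1.0,"wx":0,"wy":0,"wz":0},{"gripper":0.4,"tx":0,"ty":0,"tz":1.6,"wx":0,"wy":0,"wz":0},{"gripper":0.4,"tx":0,"ty":0,"tz":1.6,"wx":0,"wy":0,"wz":0},{"gripper":0.4,"tx":0,"ty":0,"tz":1.6,"wx":0,"wy":0,"wz":0}]}}

```text
time: 3.08
tcp_pos: [0.5064, -0.409, 0.1064]
eef_rot: [2.822, 1.377, 0.001]
ft_force: [0.6, 1.1, -0.1]
gripper_width: 0.0515
gripper_force: 0.0
```

```bash
python3 look.py above2
```

```text
{'time': 3.075, 'tcp_pos': [0.506, -0.409, 0.106], 'eef_rot': [2.822, 1.377, 0.001], 'ft_force': [0.598, 1.116, -0.113], 'gripper_width': 0.051, 'joints': [0.696, 0.651, -0.126, 1.863, 0.129, 0.634, -0.172]}
```

View pics/above2.png

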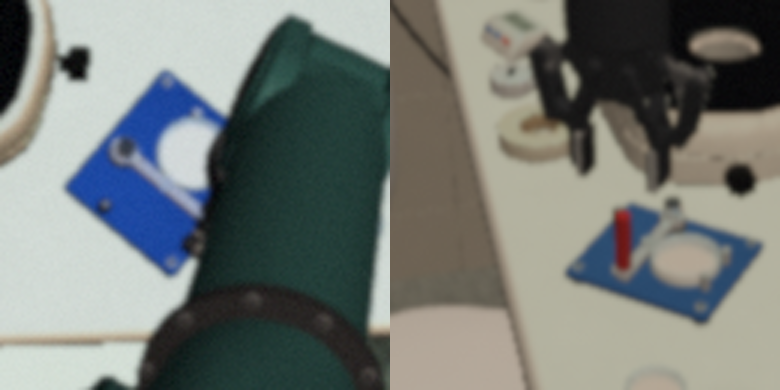

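The side view shows the fingertips at crop (582,165) and (655,185), with the post midway between them at (623,210). I'll descend.

{"fn": "move_arm", "kwargs": {"deltas": [{"gripper":0.4,"tx":0,"ty":0,"tz":0.2,"wx":0,"wy":0,"wz":0},{"gripper":0.4,"tx":0,"ty":0,"tz":0.5,"wx":0,"wy":0,"wz":0},{"gripper":0.4,"tx":0,"ty":0,"tz":0.8,"wx":0,"wy":0,"wz":0},{"gripper":0.4,"tx":0,"ty":0,"tz":1.1,"wx":0,"wy":0,"wz":0},{"gripper":0.4,"tx":0,"ty":0,"tz":1.1,"wx":0,"wy":0,"wz":0},{"gripper":0.4,"tx":0,"ty":0,"tz":1.1,"wx":0,"wy":0,"wz":0}]}}

```text
time: 3.92
tcp_pos: [0.5059, -0.4085, 0.0391]
eef_rot: [-2.823, -1.378, -0.0]
ft_force: [0.5, -1.0, 1.0]
gripper_width: 0.0511
gripper_force: 0.0
```

```bash
python3 look.py down
```

```text
{'time': 3.925, 'tcp_pos': [0.506, -0.408, 0.039], 'eef_rot': [-2.823, -1.378, -0.0], 'ft_force': [0.485, -0.954, 1.032], 'gripper_width': 0.051, 'joints': [0.683, 0.745, -0.108, 1.885, 0.148, 0.519, -0.188]}
```

View pics/down.png

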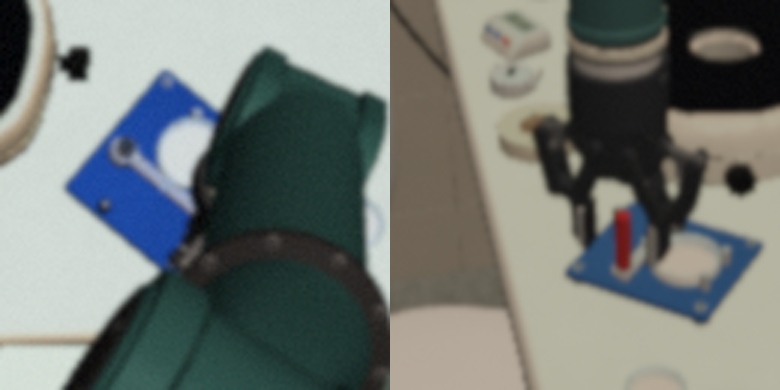

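The post (crop 623,240) stands between the fingers, which are clear of the dish. I'll narrow the cage, then swing along the arc.

{"fn": "move_arm", "kwargs": {"deltas": [{"gripper":0.65,"tx":0,"ty":0,"tz":0,"wx":0,"wy":0,"wz":0},{"gripper":0.65,"tx":0,"ty":0,"tz":0,"wx":0,"wy":0,"wz":0},{"gripper":0.65,"tx":0,"ty":0,"tz":0,"wx":0,"wy":0,"wz":0}], "newtons": 20}}

```text
time: 4.4
tcp_pos: [0.5057, -0.4085, 0.0395]
eef_rot: [2.823, 1.378, 0.0]
ft_force: [0.7, 0.9, -0.1]
gripper_width: 0.0301
gripper_force: 0.0
```

{"fn": "move_arm", "kwargs": {"deltas": [{"gripper":0.65,"tx":0,"ty":-0.07,"tz":0,"wx":0,"wy":0,"wz":0},{"gripper":0.65,"tx":0,"ty":-0.14,"tz":0,"wx":0,"wy":0,"wz":0},{"gripper":0.65,"tx":0.03,"ty":-0.28,"tz":0,"wx":0,"wy":0,"wz":1.15},{"gripper":0.65,"tx":0.06,"ty":-0.42,"tz":0,"wx":0,"wy":0,"wz":2.3},{"gripper":0.65,"tx":0.11,"ty":-0.55,"tz":0,"wx":0,"wy":0,"wz":3.45},{"gripper":0.65,"tx":0.17,"ty":-0.68,"tz":0,"wx":0,"wy":0,"wz":4.6},{"gripper":0.65,"tx":0.17,"ty":-0.68,"tz":0,"wx":0,"wy":0,"wz":4.6}]}}

```text
time: 5.28
tcp_pos: [0.4814, -0.3757, 0.0398]
eef_rot: [3.038, 0.789, 0.004]
ft_force: [3.1, -1.8, -1.1]
gripper_width: 0.0301
gripper_force: 1.6
```

```bash
python3 look.py swing1
```

```text
{'time': 5.275, 'tcp_pos': [0.481, -0.376, 0.04], 'eef_rot': [3.038, 0.789, 0.004], 'ft_force': [3.097, -1.835, -1.056], 'gripper_width': 0.03, 'joints': [0.591, 0.71, -0.004, 1.983, 0.006, 0.444, -0.479]}
```

View pics/swing1.png

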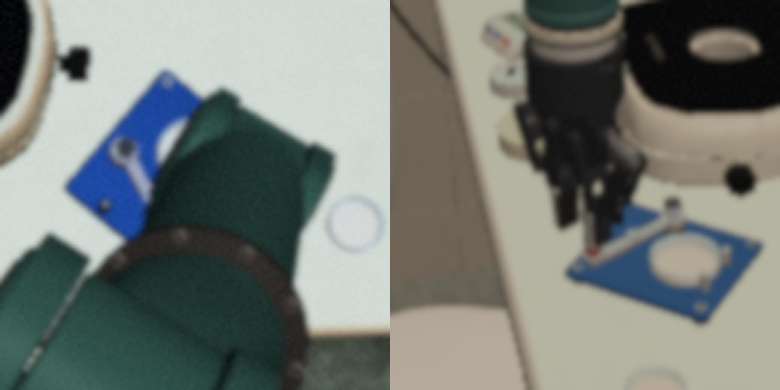

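The post is caged and the bar is at about 0.4 rad, with roughly 3.6 N on the tool. I'll carry on to about 0.95 rad.

{"fn": "move_arm", "kwargs": {"deltas": [{"gripper":0.65,"tx":0.025,"ty":-0.14,"tz":0,"wx":0,"wy":0,"wz":1.15},{"gripper":0.65,"tx":0.06,"ty":-0.28,"tz":0,"wx":0,"wy":0,"wz":2.3},{"gripper":0.65,"tx":0.11,"ty":-0.41,"tz":0,"wx":0,"wy":0,"wz":3.45},{"gripper":0.65,"tx":0.167,"ty":-0.54,"tz":0,"wx":0,"wy":0,"wz":4.6},{"gripper":0.65,"tx":0.24,"ty":-0.66,"tz":0,"wx":0,"wy":0,"wz":5.7},{"gripper":0.65,"tx":0.28,"ty":-0.72,"tz":0,"wx":0,"wy":0,"wz":6.3},{"gripper":0.65,"tx":0.28,"ty":-0.72,"tz":0,"wx":0,"wy":0,"wz":6.3},{"gripper":0.65,"tx":0.28,"ty":-0.72,"tz":0,"wx":0,"wy":0,"wz":6.3}]}}

```text
time: 6.38
tcp_pos: [0.4753, -0.3326, 0.04]
eef_rot: [3.136, -0.068, 0.007]
ft_force: [3.4, -5.1, -0.4]
gripper_width: 0.0303
gripper_force: 2.4
```

```bash
python3 look.py swing2
```

```text
{'time': 6.375, 'tcp_pos': [0.475, -0.333, 0.04], 'eef_rot': [3.136, -0.068, 0.007], 'ft_force': [3.404, -5.122, -0.433], 'gripper_width': 0.03, 'joints': [0.438, 0.693, 0.132, 2.059, -0.215, 0.396, -0.876]}
```

View pics/swing2.png

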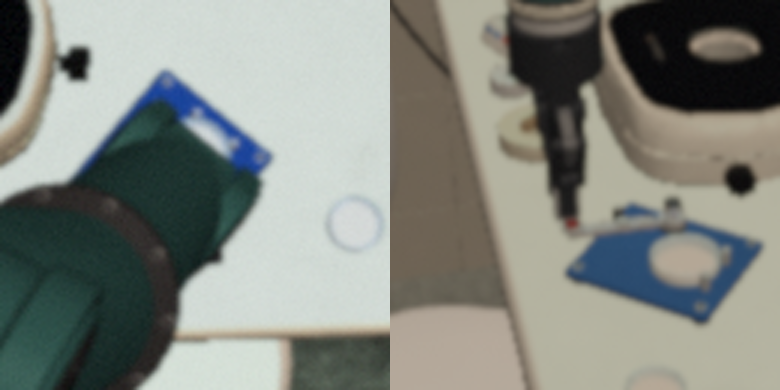

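The arm is close to the stop pin and the force is about 6 N. I'll creep on until the force rises at the rubber.

{"fn": "move_arm", "kwargs": {"deltas": [{"gripper":0.65,"tx":0,"ty":-0.025,"tz":0,"wx":0,"wy":0,"wz":0.2},{"gripper":0.65,"tx":0.003,"ty":-0.05,"tz":0,"wx":0,"wy":0,"wz":0.4},{"gripper":0.65,"tx":0.003,"ty":-0.05,"tz":0,"wx":0,"wy":0,"wz":0.4},{"gripper":0.65,"tx":0.003,"ty":-0.05,"tz":0,"wx":0,"wy":0,"wz":0.4}]}}

```text
time: 6.98
tcp_pos: [0.4753, -0.3299, 0.04]
eef_rot: [3.134, -0.123, 0.007]
ft_force: [2.4, -4.9, 0.3]
gripper_width: 0.03
gripper_force: 2.5
```

{"fn": "move_arm", "kwargs": {"deltas": [{"gripper":0.65,"tx":0,"ty":-0.015,"tz":0,"wx":0,"wy":0,"wz":0},{"gripper":0.65,"tx":0,"ty":-0.03,"tz":0,"wx":0,"wy":0,"wz":0},{"gripper":0.65,"tx":0,"ty":-0.03,"tz":0,"wx":0,"wy":0,"wz":0},{"gripper":0.65,"tx":0,"ty":-0.03,"tz":0,"wx":0,"wy":0,"wz":0}]}}

```text
time: 7.48
tcp_pos: [0.4753, -0.3282, 0.04]
eef_rot: [3.134, -0.124, 0.006]
ft_force: [2.5, -5.6, -0.8]
gripper_width: 0.0298
gripper_force: 2.5
```

{"fn": "move_arm", "kwargs": {"deltas": [{"gripper":0.65,"tx":0,"ty":-0.015,"tz":0,"wx":0,"wy":0,"wz":0},{"gripper":0.65,"tx":0,"ty":-0.03,"tz":0,"wx":0,"wy":0,"wz":0},{"gripper":0.65,"tx":0,"ty":-0.03,"tz":0,"wx":0,"wy":0,"wz":0},{"gripper":0.65,"tx":0,"ty":-0.03,"tz":0,"wx":0,"wy":0,"wz":0}]}}

```text
time: 7.98
tcp_pos: [0.4753, -0.3265, 0.04]
eef_rot: [3.134, -0.124, 0.006]
ft_force: [1.7, -5.4, -1.2]
gripper_width: 0.0297
gripper_force: 2.6
```

{"fn": "move_arm", "kwargs": {"deltas": [{"gripper":0.65,"tx":0,"ty":-0.015,"tz":0,"wx":0,"wy":0,"wz":0},{"gripper":0.65,"tx":0,"ty":-0.03,"tz":0,"wx":0,"wy":0,"wz":0},{"gripper":0.65,"tx":0,"ty":-0.03,"tz":0,"wx":0,"wy":0,"wz":0},{"gripper":0.65,"tx":0,"ty":-0.03,"tz":0,"wx":0,"wy":0,"wz":0}]}}

```text
time: 8.48
tcp_pos: [0.4754, -0.3248, 0.04]
eef_rot: [3.134, -0.124, 0.006]
ft_force: [2.1, -6.3, -0.3]
gripper_width: 0.03
gripper_force: 2.7
```

{"fn": "move_arm", "kwargs": {"deltas": [{"gripper":0.65,"tx":0,"ty":-0.015,"tz":0,"wx":0,"wy":0,"wz":0},{"gripper":0.65,"tx":0,"ty":-0.03,"tz":0,"wx":0,"wy":0,"wz":0},{"gripper":0.65,"tx":0,"ty":-0.03,"tz":0,"wx":0,"wy":0,"wz":0},{"gripper":0.65,"tx":0,"ty":-0.03,"tz":0,"wx":0,"wy":0,"wz":0}]}}

```text
time: 8.98
tcp_pos: [0.4755, -0.323, 0.04]
eef_rot: [3.134, -0.124, 0.006]
ft_force: [2.1, -5.1, 0.3]
gripper_width: 0.0299
gripper_force: 2.8
```

```bash
python3 look.py swing3
```

```text
{'time': 8.975, 'tcp_pos': [0.475, -0.323, 0.04], 'eef_rot': [3.134, -0.124, 0.006], 'ft_force': [2.128, -5.076, 0.304], 'gripper_width': 0.03, 'joints': [0.416, 0.691, 0.142, 2.071, -0.232, 0.389, -0.91]}
```

View pics/swing3.png

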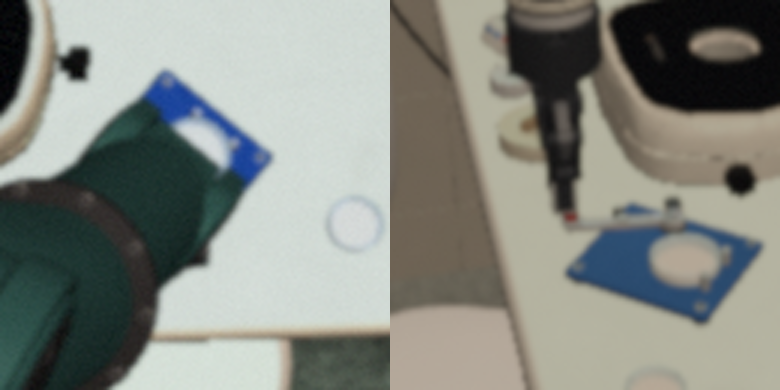

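The bar is still moving and lies right by the stop pin (crop 622,213), but there's no force rise yet. I'll keep creeping.

{"fn": "move_arm", "kwargs": {"deltas": [{"gripper":0.65,"tx":0,"ty":-0.02,"tz":0,"wx":0,"wy":0,"wz":0},{"gripper":0.65,"tx":0,"ty":-0.04,"tz":0,"wx":0,"wy":0,"wz":0},{"gripper":0.65,"tx":0,"ty":-0.04,"tz":0,"wx":0,"wy":0,"wz":0},{"gripper":0.65,"tx":0,"ty":-0.04,"tz":0,"wx":0,"wy":0,"wz":0}]}}

```text
time: 9.57
tcp_pos: [0.4757, -0.3211, 0.04]
eef_rot: [3.133, -0.125, 0.006]
ft_force: [1.9, -7.1, -0.2]
gripper_width: 0.0301
gripper_force: 3.1
```

{"fn": "move_arm", "kwargs": {"deltas": [{"gripper":0.65,"tx":0,"ty":-0.015,"tz":0,"wx":0,"wy":0,"wz":0},{"gripper":0.65,"tx":0,"ty":-0.03,"tz":0,"wx":0,"wy":0,"wz":0},{"gripper":0.65,"tx":0,"ty":-0.03,"tz":0,"wx":0,"wy":0,"wz":0},{"gripper":0.65,"tx":0,"ty":-0.03,"tz":0,"wx":0,"wy":0,"wz":0}]}}

```text
time: 10.07
tcp_pos: [0.4757, -0.3209, 0.04]
eef_rot: [3.131, -0.127, 0.007]
ft_force: [2.1, -9.4, -2.2]
gripper_width: 0.0299
gripper_force: 4.4
```

The last step moved only 0.2 mm and the force rose to 9.6 N, so the arm is at the rubber stop and still well under the limit. I'll hand in.

```bash
python3 -c "
from h import *
print(ctrl.observe()['ft_force']); print(ctrl.hand_in())"
```

```text
[ 2.12179459 -9.37572398 -2.17562404]
the job is handed in; nothing more can be done
None
```

The clamp arm is swung to its rubber stop and the gripper is still holding it there by the post, at about 10 N, with no contact with the dish seen in the images; the job is handed in, though the judging result was not shown.

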